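# Turn the rolling mill's star wheel until its oil cup stands straight up

## Task

Get the bench rolling mill ready for oiling: with the fingertips, gently push its star wheel round by one spoke after another until the small oil cup on the wheel's hub points straight up, then let go and leave the wheel at rest. Do not grip the wheel, do not touch the oil cup itself, and leave the oil can, the punch stand and the hammer where they are.

Things in the scene. Friction and masses are not known exactly. Their poses are not given: they have to be found in the camera images.
- mill: Bench rolling mill, grey frame on a dark base plate, bolted to the bench. Its origin lies on the bench (z = 0) straight below the star wheel's centre; z up. The frame occupies y from +52 to +255 mm, x from -75 to +75 mm, up to 250 mm high (in this frame); the star wheel turns in the plane y = 0 on a shaft along y; between the spokes and the frame (with its bearing ring) 45 mm are clear.
- axle (a point): Centre of the star wheel, 170 mm above the bench, fixed to the mill (axes as mill; y is the wheel's axis). The wheel: a hub of 25 mm radius and 36 mm length (y from -18 to +18 mm; the shaft's end cap reaches y = -24 mm) with five equal round spokes 12 mm thick, 72 degrees apart, no rim, each ending in a black ball of 24 mm diameter centred 118 mm from the axle (outermost point 130 mm). The oil cup stands midway between two spokes.
- star_wheel (a joint): Angle of the star wheel in rad, turning freely both ways (more than a full turn), with a stiff bearing: about 0.3 N m of friction (about 3 N at 100 mm), so it stays where it is left. 0 (or a whole turn) = oil cup straight up. Growing values carry the top of the wheel towards the mill's +x. At angle q the five spokes lean q + 36, + 108, + 180, + 252, + 324 degrees from straight up, towards the mill's +x.
- oil_cup: Small brass oil cup, a stem 10 mm thick with an 22 mm wide cap, fixed radially on the star wheel's hub and turning with it. Origin at its foot, 25 mm from the wheel's axle; its z axis points outwards along the stem; its top is 35 mm from its foot (60 mm from the axle). It must not be touched.
- oil_can: Loose steel oil can, 64 mm diameter, 75 mm high, with a thin bent spout up to 138 mm high; origin at the centre of its underside. Leave alone.
- punch_stand: Loose wooden block 60 x 90 x 35 mm with six upright steel punches, up to 111 mm high; origin at the centre of its underside. Leave alone.
- hammer: Loose chasing hammer lying on the bench, 210 mm long along its x axis, head at +x, 24 mm high; origin on the bench below the middle of its handle. Leave alone.

How it is judged (in metres and radians):
At the end, for the whole second after the job is handed in: The oil cup points straight up within 0.12 rad (7 degrees), the star wheel is at rest, and the oil can, punch stand and hammer are within 20 mm of where they stood (angle between oil_cup's own z axis and vertical below 0.12 rad and z of oil_cup in the frame of axle above 0.02 m and velocity of joint star_wheel between -0.05 and 0.05 rad/s and distance of each of oil_can, punch_stand, hammer from where it was at the start of the episode below 0.02 m); the robot touches nothing.
It fails at once if the fingers press on the mill or its wheel with more than 35 N (rammed or gripped) (contact force between the fingers and mill above 35 N).
It fails at once if the oil cup is touched (contact force between any of the arm, the fingers and oil_cup above 0.5 N).
It fails at once if the oil can, punch stand or hammer is lifted, tipped or shoved (distance of any of oil_can, punch_stand, hammer from where it was at the start of the episode above 0.03 m or angle between any of oil_can, punch_stand's own z axis and vertical above 0.5 rad).
It also fails if it takes over 58 s, if anything falls off the work surface, if the arm or the gripper's body presses on something with over 40 N, if the wrist force passes 120 N, or if a joint passes its speed limit or range.

## Robot

A 6-joint arm with a two-finger parallel gripper is mounted at the origin on the work surface. World frame = base frame: x ahead of the robot, y to its left, z up, the work surface at z = 0. Lengths are in m, angles in degrees, forces in N, time in s.
With the tool pointing down it reaches from about 0.4 to 0.825 m from the base axis. Payload 7 kg.
Tool frame: the origin (TCP) lies at the centre of the arm's flange, where the gripper is bolted on; the fingertips stand 178 mm ahead of it and the grasp point (between the pads) lies ahead of it (ctrl.grip_depth is the z of the grasp point in the tool frame, in m); z points along the fingers, x is the direction in which the jaws open and shut, and the axes are right-handed (so a half turn about z gives the same grasp; the last joint's range is limited). The gripper opens to 88 mm and grips with 3 to 60 N. Pads are 19 mm wide; open, the fingers measure 130 mm over their backs; the gripper's body (78 mm by 193 mm) begins 47 mm behind the grasp point.
Start: joints at [91.679, 20.546, 0.682, 0, -70.136, -16.507], TCP at [0.173, 0.652, 0.405] pointing down, gripper open.
Joint ranges: [-176.03, 176.03], [-82.01, 121.73], [-58.28, 71.71], [-173.87, 95.51], [-174.79, -0.11], [-173.66, 173.66]. Speed limits (degrees/s): [136.94, 136.94, 172.46, 180, 180, 180].

## Interface

Orientations are given as [roll, pitch, yaw] about the fixed x, y, z axes, in that order (R = Rz(yaw) Ry(pitch) Rx(roll)).
In Python, from plant import ctrl gives the robot as it stands.
- The arm moves only by the tool carry_out, never from a script. Its arguments are lists of equal length, an entry for each row: "linear": the shift along the tool's x, y, z in cm, a list of three; "twist": the turn about the tool's z in degrees. In form: {"linear": [[tx, ty, tz], ...], "twist": [twist, ...]}. A call has 1 to 12 rows; each row is the pose to reach, as a shift and turn from the pose measured when the call began, along the tool's axes at that moment; what a row does not reach only later rows make up. A row lasts 1/12 s, in which the tool goes at most 41.7 mm and 7.16 degrees, less where a joint would pass 70% of its speed; a pose out of reach is approached as far as the arm can. A call with a gripper value outside its range is refused whole. "fingers" is the gripper's target within -1 to 1 (fully open at 1, half-way at 0, shut at -1), set as the call begins (left out, the last holds). The fingers move at their own pace and stop on an object; the grip force is fixed at half the most. Time passes only in rows, so rows that repeat a pose let the fingers close. It gives the time, the measured TCP pose, the force and the opening at its end, in the units of the state.
- ctrl.get_obs(): the state, without advancing time (a new reading comes with each control period).
- ctrl.snapshot(name): name is "side" or "top" or "wrist"; returns the picture (384x512x3 uint8, blue, green, red); there is no depth.
- ctrl.camera_params(name): a dict with "fovy" (degrees; the focal length in pixels is half the picture's height over the tangent of half this angle, whatever the lens; pixels are square), "cx", "cy" (the principal point, pixels), "eye" and "rotation" of the camera in the world; the wrist camera has in their place "T_tool_cam" (4x4, takes a point from camera to tool coordinates, whose origin is the TCP and whose axes are the tool frame's). Camera axes: x right, y down, z forward; pixel columns grow to the right and rows downward; lengths in m; the calibration is good to about 2 mm. A picture is of the moment at which its call begins: read the wrist's pose just before it. camera_params takes no time and is no camera call.
- ctrl.close_job(): hands the job in, once; it reports no verdict.
The state is a dict: "clock": time; "joint_pos": joint angles; "qvel": joint speeds; "tau": joint torques, N m; "tool_pos": TCP position; "orientation": TCP orientation; "force": force on the tool from outside, world axes, zero at the start; "moment": the same for the moment, N m; "opening": finger opening in m.
Only numpy, scipy, OpenCV 4.12 (cv2) and the standard library are available. Lean on these libraries where they do the work, as an engineer would, in place of code of your own. Each camera call takes 0.05 s, during which the arm holds its last target.

## Working session

There is one attempt and no reset: what is moved stays moved. The work goes in short steps, Python scripts to look and compute and a tool call to move; the robot and the scene stay as the last step left them, time stands still between calls to the robot, and variables do not carry over. Pictures are saved under pics/ and viewed, and the job is handed in when it is done.

Besides the shell and the picture viewer there is one more tool, called after "Emit:" in YAML: its name, and indented under it one key for each argument. carry_out: Moves the arm, as the interface text tells. Its arguments: {"type":"object","properties":{"linear":{"type":"array","items":{"type":"array","items":{"type":"number"}}},"twist":{"type":"array","items":{"type":"number"}},"fingers":{"type":"number"}},"required":["linear","twist"]}

```bash
ls; mkdir -p pics
python3 - <<'E'
from plant import ctrl
import cv2
print(ctrl.get_obs(), ctrl.grip_depth)
for n in ("side","top","wrist"):
    p=ctrl.camera_params(n); print(n,p)
    cv2.imwrite(f"pics/{n}0.png",ctrl.snapshot(n))
E
```

```text
pics
{'clock': 0.0, 'joint_pos': array([ 9.16799546e+01,  2.05907708e+01,  6.34545095e-01, -1.95387409e-02,
       -7.01361478e+01, -1.65059848e+01]), 'qvel': array([-0.03123422, -0.05232365, -0.09174293,  0.02618975,  0.00027576,
        0.07667569]), 'tau': array([-2.26601669e-04, -5.82713056e+01,  2.93053490e+01,  6.99742064e+00,
        6.96349656e-03, -1.38752503e-04]), 'tool_pos': array([0.17268579, 0.65233801, 0.40373764]), 'orientation': array([-1.79991364e+02, -9.37857814e-02, -1.04832691e+02]), 'force': array([-1.25859788,  0.48280511, -0.15749944]), 'moment': array([ 0.05908093, -0.02518402, -0.06386781]), 'opening': 0.08767756648632263} 0.1593
side {'fovy': 56.49896250412517, 'cx': 257.8476953660057, 'cy': 196.3072058947448, 'eye': array([0.59834348, 0.68964273, 0.67482936]), 'rotation': array([-127.23201829,   -1.3862685 , -178.53163684])}
top {'fovy': 52.69822739551846, 'cx': 259.6314217055106, 'cy': 200.67092850865018, 'eye': array([ 0.50646398, -0.0161707 ,  0.92751064]), 'rotation': array([-171.23413592,   -0.44857873,  -90.0935555 ])}
wrist {'fovy': 69.46036697046208, 'cx': 253.05398280545487, 'cy': 188.67584310228156, 'T_tool_cam': array([[ 9.99999616e-01, -3.93338801e-04, -7.82805414e-04,
         1.82276900e-04],
       [ 5.84437279e-04,  9.65170625e-01,  2.61620570e-01,
        -7.09034022e-02],
       [ 6.52635270e-04, -2.61620927e-01,  9.65170485e-01,
         2.07126428e-02],
       [ 0.00000000e+00,  0.00000000e+00,  0.00000000e+00,
         1.00000000e+00]])}
```

View pics/side0.png

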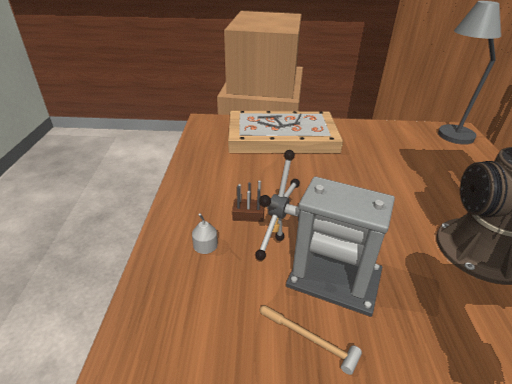

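View pics/top0.png

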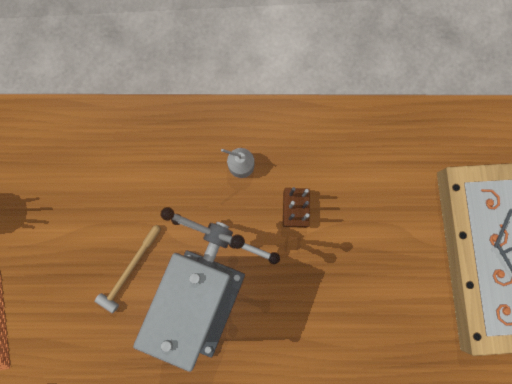

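View pics/wrist0.png

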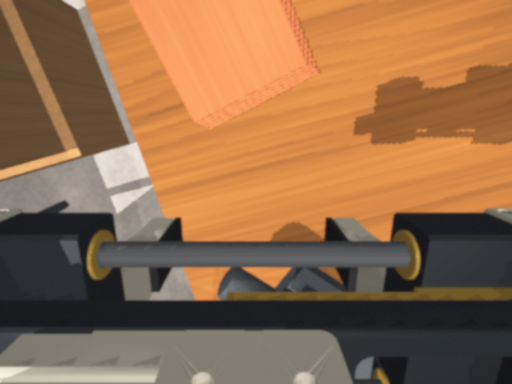

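Run:
```python
import cv2,numpy as np
a=cv2.imread('pics/side0.png');b=cv2.imread('pics/top0.png')
A=cv2.resize(a[140:280,220:360],None,fx=4,fy=4,interpolation=cv2.INTER_CUBIC)
B=cv2.resize(b[190:290,150:290],None,fx=5.6,fy=5.6,interpolation=cv2.INTER_CUBIC)
cv2.imwrite('pics/a1.png',A);cv2.imwrite('pics/b1.png',B)
for n,i,(x0,y0,x1,y1) in(("side",a,(230,140,310,270)),("top",b,(150,190,290,290))):
    m=(i[y0:y1,x0:x1].max(2)<48).astype(np.uint8)
    k,l,s,c=cv2.connectedComponentsWithStats(m)
    for j in range(1,k):
        if s[j,4]>15: print(n,s[j]+[x0,y0,0,0,0],c[j]+[x0,y0])
```

```text
side [288 150   6   9  17] [291.58823529 153.94117647]
side [291 179   8   8  18] [295.83333333 182.22222222]
side [260 195  11  12  71] [264.66197183 200.94366197]
side [276 234   8   6  30] [279.4        236.83333333]
side [256 250   9  10  50] [259.82 254.76]
top [237 237   7  10  25] [240.32 242.  ]
top [269 254  10  10  62] [274.41935484 258.30645161]
```

View pics/a1.png

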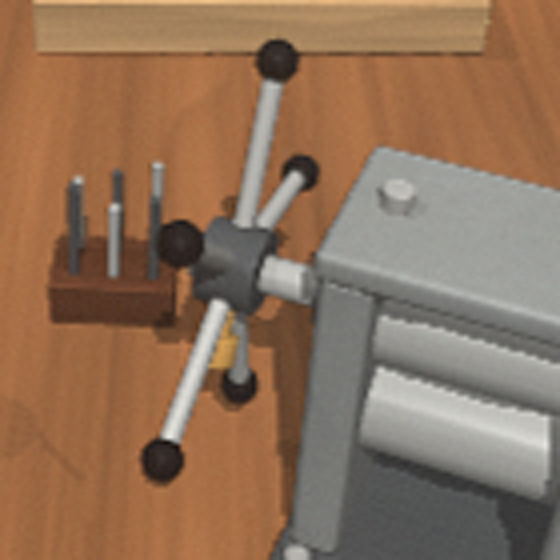

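View pics/b1.png

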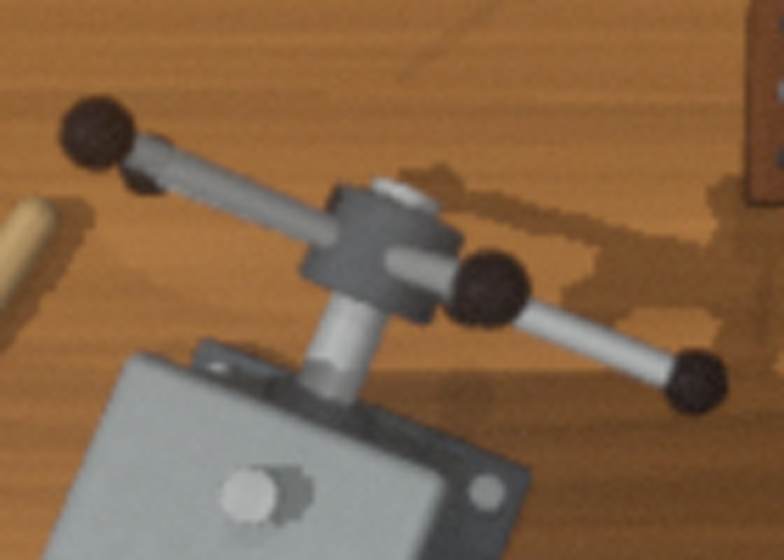

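```bash
cat > h.py <<'E'
import numpy as np, cv2
from scipy.spatial.transform import Rotation as R
from plant import ctrl
def cam(n):
    p=ctrl.camera_params(n); f=192/np.tan(np.radians(p['fovy']/2))
    return p['eye'],R.from_euler('xyz',p['rotation'],degrees=True).as_matrix(),f,p['cx'],p['cy']
def ray(n,u,v):
    e,M,f,cx,cy=cam(n); d=M@np.array([(u-cx)/f,(v-cy)/f,1]); return e,d/np.linalg.norm(d)
def proj(n,P):
    e,M,f,cx,cy=cam(n); q=M.T@(np.asarray(P)-e); return q[0]/q[2]*f+cx,q[1]/q[2]*f+cy
def tri(a,b):
    (p,d),(q,e)=a,b
    s=np.linalg.lstsq(np.c_[d,-e],q-p,rcond=None)[0]
    x,y=p+s[0]*d,q+s[1]*e
    return (x+y)/2,np.linalg.norm(x-y)
def plane(n,u,v,z):
    e,d=ray(n,u,v); return e+d*(z-e[2])/d[2]
E
python3 - <<'E'
from h import *
S=dict(A=(289.25,155),B=(295,183),C=(265.25,201),E=(260.5,255.25),D=(279.75,236))
T=dict(A=(237.5,241.6),B=(274.3,258.2),C=(167.3,213.75),E=(176.25,221.25))
P={}
for k in T:
    P[k],g=tri(ray('side',*S[k]),ray('top',*T[k])); print(k,P[k].round(4),round(g*1e3,1))
pts=np.array(list(P.values()))
# vertical plane normal from xy
c=pts[:,:2].mean(0);u=np.linalg.svd(pts[:,:2]-c)[2][0]
if u[1]>0:u=-u
print('line',u,np.degrees(np.arctan2(u[1],u[0])))
n=np.r_[-u[1],u[0],0]; n*=-1 if n[0]>0 else 1
# D via plane
e,d=ray('side',*S['D']); o=np.r_[c,0]; P['D']=e+d*(n@(o-e))/(n@d); print('D',P['D'])
from scipy.optimize import least_squares
K=list(P); 
L=np.array([[(P[k]-o)@u3 for u3 in (np.r_[u,0],np.array([0,0,1.]))] for k in K])
r=least_squares(lambda x:np.hypot(L[:,0]-x[0],L[:,1]-x[1])-.118,[0,.17]); a0,z0=r.x
print('axle',o+a0*np.r_[u,0]+[0,0,z0],r.fun)
for k,l in zip(K,L): print(k,np.degrees(np.arctan2(l[0]-a0,l[1]-z0)),l.round(3))
E
```

```text
A [0.5377 0.0156 0.2784] 0.2
B [ 0.5109 -0.051   0.1585] 0.3
C [0.5879 0.1411 0.2474] 0.4
E [0.5907 0.1537 0.1084] 3.9
line [-0.366485   -0.93042396] -111.49900084516779
D [0.54521627 0.03547786 0.05552894]
axle [0.55442221 0.05884969 0.17004378] [-0.00013723  0.00073748 -0.00020885  0.00078866 -0.00076247]
A 23.190591654836354 [0.053 0.278]
B 95.60273358661819 [0.125 0.158]
C -48.946841643235686 [-0.082  0.247]
E -121.27692670471401 [-0.095  0.108]
D 167.6277673002937 [0.032 0.056]
```

```bash
cat >> h.py <<'E'
AX=np.array([0.5544,0.0588,0.170]); U=np.array([-.3665,-.9304,0]); N=np.array([-.9304,.3665,0])
def st():
    o=ctrl.get_obs(); p=o['tool_pos']; M=R.from_euler('xyz',o['orientation'],degrees=True).as_matrix()
    d=p-AX; print('t',round(o['clock'],2),'s,n,h(tip) mm',(np.array([d@U,d@N,d[2]-.178])*1e3).round(1),'rpy',o['orientation'].round(1),'F',o['force'].round(1),'open',round(o['opening'],4))
    return p,M
def go(s,n,h):
    p,M=st(); t=AX+(s*U+n*N+np.array([0,0,h+178]))*np.array(1)*1e-3 if 0 else AX+(s*U+n*N)*1e-3+np.array([0,0,(h+178)*1e-3])
    print('delta tool cm',(M.T@(t-p)*100).round(2),'world',t.round(3))
E
python3 -c "
from h import *
go(-140,0,150)"
```

```text
t 0.15 s,n,h(tip) mm [-412.4  572.7   55.9] rpy [-1.800e+02 -1.000e-01 -1.048e+02] F [-0.9 -1.  -0.1] open 0.0878
delta tool cm [ 33.71 -53.72  -9.35] world [0.606 0.189 0.498]
```

Emit:
carry_out:
  linear:
    - [0,0,-2]
    - [0,0,-5]
    - [0,0,-8]
    - [0,0,-9.5]
    - [0,0,-9.5]
    - [0,0,-9.5]
  twist: [1,3,5,6.7,6.7,6.7]
  fingers: -1

```text
clock: 0.65
tool_pos: [0.1727, 0.6524, 0.4997]
orientation: [180.0, 0.0, -111.5]
force: [-0.6, 0.1, -0.6]
opening: 0.0529
```

```bash
python3 -c "
from h import *
go(-140,0,150)"
```

```text
t 0.65 s,n,h(tip) mm [-412.4  572.7  151.7] rpy [ 180.     0.  -111.5] F [-0.6  0.1 -0.6] open 0.0529
delta tool cm [ 27.22 -57.28   0.13] world [0.606 0.189 0.498]
```

Emit:
carry_out:
  linear:
    - [0.5,-1.1,0]
    - [2,-4,0]
    - [3.5,-7.4,0]
    - [5,-10.5,0]
    - [6.5,-13.7,0]
    - [8,-16.8,0]
    - [9.5,-20,0]
    - [11,-23.1,0]
    - [12.5,-26.3,0]
    - [13.5,-28.4,0]
    - [14,-29.5,0]
    - [14,-29.5,0]
  twist: [0,0,0,0,0,0,0,0,0,0,0,0]

```text
clock: 1.65
tool_pos: [0.3971, 0.4118, 0.4985]
orientation: [180.0, -0.1, -111.7]
force: [-0.9, 0.6, 0.2]
opening: 0.0006
```

```bash
python3 -c "
from h import *
go(-140,0,150)"
```

```text
t 1.65 s,n,h(tip) mm [-270.8  275.7  150.5] rpy [ 1.800e+02 -1.000e-01 -1.117e+02] F [-0.9  0.6  0.2] open 0.0006
delta tool cm [ 13.   -27.61   0.05] world [0.606 0.189 0.498]
```

Emit:
carry_out:
  linear:
    - [0.5,-1.1,0]
    - [2,-4,0]
    - [3.5,-7.4,0]
    - [5,-10.5,0]
    - [6.5,-13.7,0]
    - [8,-16.9,0]
    - [9.5,-20,0]
    - [11,-23.2,0]
    - [12,-25.5,0]
    - [12.7,-27,0]
    - [13,-27.6,0]
    - [13,-27.6,0]
  twist: [0,0,0,0,0,0,0,0,0,0,0,0]

```text
clock: 2.65
tool_pos: [0.6063, 0.1885, 0.4972]
orientation: [179.9, -0.2, -111.7]
force: [0.2, 0.5, -0.4]
opening: 0.0001
```

```bash
python3 -c "
from h import *
go(-140,0,68)
for n in ('side','top'): cv2.imwrite(f'pics/{n}1.png',ctrl.snapshot(n))
a=cv2.imread('pics/side1.png')[100:290,180:400];b=cv2.imread('pics/top1.png')[130:300,120:340]
cv2.imwrite('pics/c1.png',np.hstack([cv2.resize(a,(400,345)),cv2.resize(b,(400,345))]))"
```

```text
t 2.65 s,n,h(tip) mm [-139.7   -0.8  149.2] rpy [ 179.9   -0.2 -111.7] F [ 0.2  0.5 -0.4] open 0.0001
delta tool cm [-0.06  0.06  8.12] world [0.606 0.189 0.416]
```

View pics/c1.png

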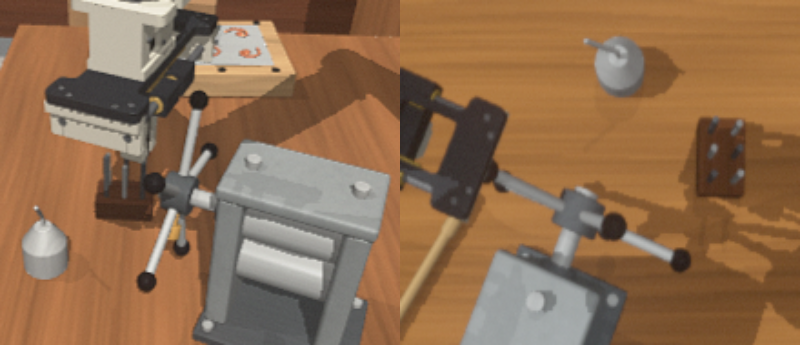

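Emit:
carry_out:
  linear:
    - [0,0,1.5]
    - [0,0,4]
    - [0,0,6.5]
    - [0,0,7.6]
    - [0,0,7.6]
    - [0,0,7.6]
  twist: [0,0,0,0,0,0]

```text
clock: 3.25
tool_pos: [0.6049, 0.1903, 0.4225]
orientation: [179.9, -0.2, -111.6]
force: [0.3, -0.0, 0.3]
opening: 0.0004
```

Emit:
carry_out:
  linear:
    - [0.3,0,0]
    - [0.6,0,0]
    - [0.9,0,0]
    - [1.2,0,0]
    - [1.5,0,0]
    - [1.8,0,0]
    - [2.1,0,0]
    - [2.4,0,0]
    - [2.7,0,0]
    - [3.0,0,0]
    - [3.3,0,0]
    - [3.3,0,0]
  twist: [0,0,0,0,0,0,0,0,0,0,0,0]

```text
clock: 4.25
tool_pos: [0.5937, 0.1627, 0.4255]
orientation: [-179.8, 0.5, -111.5]
force: [-2.3, 16.7, 9.8]
opening: 0.0008
```

```bash
python3 -c "
from h import *
go(-106,0,82)
for n in ('side','top'): cv2.imwrite(f'pics/{n}2.png',ctrl.snapshot(n))
a=cv2.imread('pics/side2.png')[100:290,180:400];b=cv2.imread('pics/top2.png')[130:300,120:340]
cv2.imwrite('pics/c2.png',np.hstack([cv2.resize(a,(400,345)),cv2.resize(b,(400,345))]))"
```

```text
t 4.25 s,n,h(tip) mm [-111.1    1.5   77.5] rpy [-179.8    0.5 -111.5] F [-2.3 16.7  9.8] open 0.0008
delta tool cm [ 0.5  -0.15 -0.45] world [0.593 0.157 0.43 ]
```

View pics/c2.png

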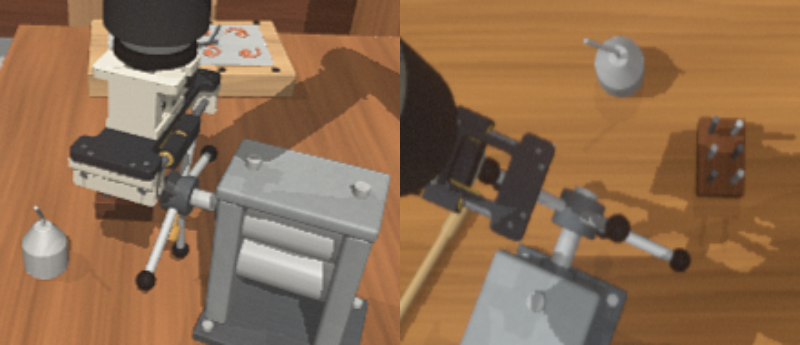

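Emit:
carry_out:
  linear:
    - [-0.5,0,0]
    - [-1,0,0]
    - [-2,0,0]
    - [-2.5,0,0]
    - [-2.5,-0.2,1]
    - [-2.5,-0.2,1.8]
    - [-2.5,-0.2,1.8]
    - [-2.5,-0.2,1.8]
  twist: [0,0,0,0,0,0,0,0]

```text
clock: 5.02
tool_pos: [0.6046, 0.185, 0.4062]
orientation: [-179.9, 0.3, -111.5]
force: [0.3, -0.6, 0.1]
opening: 0.0001
```

```bash
python3 -c "
from h import *
go(-120,0,56)
"
```

```text
t 5.02 s,n,h(tip) mm [-135.8   -0.5   58.2] rpy [-179.9    0.3 -111.5] F [ 0.3 -0.6  0.1] open 0.0001
delta tool cm [1.58 0.05 0.21] world [0.598 0.17  0.404]
```

Now push, lower and slowly.

Emit:
carry_out:
  linear:
    - [0.3,0,0]
    - [0.6,0,0]
    - [0.9,0,0]
    - [1.2,0,0]
    - [1.5,0,0]
    - [1.8,0,0]
    - [2.1,0,0]
    - [2.3,0,0]
    - [2.5,0,0]
    - [2.5,0,0]
  twist: [0,0,0,0,0,0,0,0,0,0]

```text
clock: 5.85
tool_pos: [0.5958, 0.1629, 0.4072]
orientation: [-179.8, 0.6, -111.4]
force: [-0.5, 7.1, 3.2]
opening: 0.0005
```

```bash
python3 -c "
from h import *
go(-106,0,70)
for n in ('side','top'): cv2.imwrite(f'pics/{n}3.png',ctrl.snapshot(n))
a=cv2.imread('pics/side3.png')[100:290,180:400];b=cv2.imread('pics/top3.png')[130:300,120:340]
cv2.imwrite('pics/c3.png',np.hstack([cv2.resize(a,(400,345)),cv2.resize(b,(400,345))]))"
```

```text
t 5.85 s,n,h(tip) mm [-112.    -0.4   59.2] rpy [-179.8    0.6 -111.4] F [-0.5  7.1  3.2] open 0.0005
delta tool cm [ 0.59  0.04 -1.08] world [0.593 0.157 0.418]
```

View pics/c3.png

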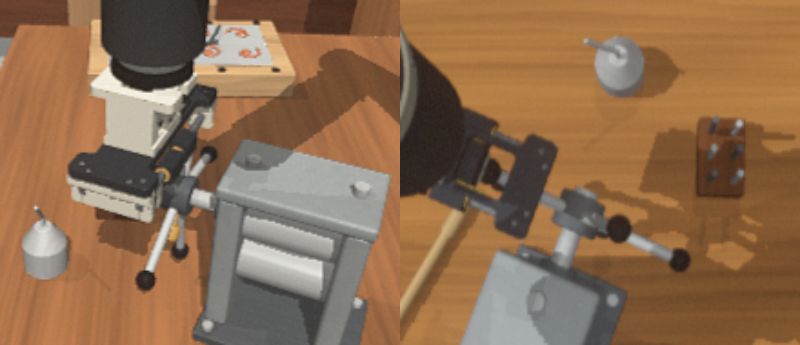

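Emit:
carry_out:
  linear:
    - [0.4,0,-0.3]
    - [0.8,0,-0.6]
    - [1.2,0,-0.9]
    - [1.6,0,-1.2]
    - [2.0,0,-1.4]
    - [2.4,0,-1.6]
    - [2.8,0,-1.8]
    - [3.2,0,-1.9]
    - [3.6,0,-2.0]
    - [4.0,0,-2.1]
    - [4.4,0,-2.2]
    - [4.4,0,-2.2]
  twist: [0,0,0,0,0,0,0,0,0,0,0,0]

```text
clock: 6.95
tool_pos: [0.5803, 0.122, 0.4311]
orientation: [-179.6, 0.8, -111.4]
force: [2.9, 4.3, 4.5]
opening: 0.0005
```

```bash
python3 -c "
from h import *
go(0,0,82)
for n in ('side','top'): cv2.imwrite(f'pics/{n}4.png',ctrl.snapshot(n))
a=cv2.imread('pics/side4.png')[100:290,180:400];b=cv2.imread('pics/top4.png')[130:300,120:340]
cv2.imwrite('pics/c4.png',np.hstack([cv2.resize(a,(400,345)),cv2.resize(b,(400,345))]))"
```

```text
t 6.95 s,n,h(tip) mm [-68.3  -0.9  83.1] rpy [-179.6    0.8 -111.4] F [2.9 4.3 4.5] open 0.0005
delta tool cm [6.83 0.1  0.02] world [0.554 0.059 0.43 ]
```

View pics/c4.png

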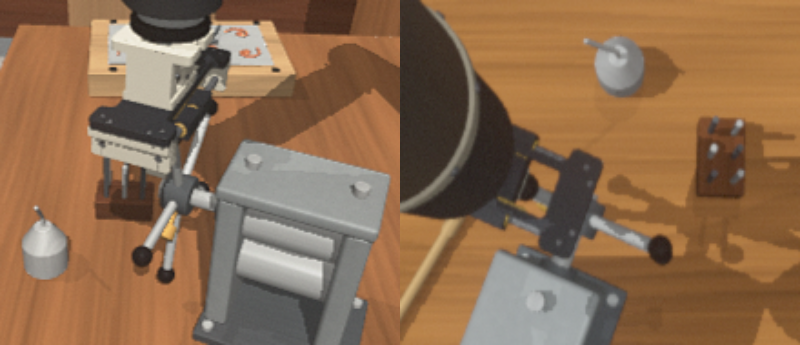

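Emit:
carry_out:
  linear:
    - [0.4,0,0]
    - [0.8,0,0]
    - [1.3,0,0]
    - [1.8,0,0]
    - [2.3,0,0]
    - [2.8,0,0]
    - [3.3,0,0]
    - [3.8,0,0]
    - [4.3,0,0]
    - [4.7,0,0]
    - [5.0,0,0]
    - [5.0,0,0]
  twist: [0,0,0,0,0,0,0,0,0,0,0,0]

```text
clock: 8.05
tool_pos: [0.5616, 0.0749, 0.4297]
orientation: [-179.7, 0.7, -111.4]
force: [0.8, 0.2, 0.5]
opening: 0.0007
```

Emit:
carry_out:
  linear:
    - [0.4,0,0]
    - [0.8,0,0]
    - [1.2,0,0]
    - [1.6,0,0]
    - [2.0,0,0]
    - [2.4,0,0]
    - [2.8,0,0]
    - [3.2,0,0]
    - [3.5,0,0]
    - [3.7,0,0]
    - [3.7,0,0]
  twist: [0,0,0,0,0,0,0,0,0,0,0]

```text
clock: 8.97
tool_pos: [0.5479, 0.04, 0.4294]
orientation: [-179.7, 0.7, -111.5]
force: [1.8, 1.9, -0.2]
opening: 0.0005
```

```bash
python3 -c "
from h import *
go(0,0,82)
for n in ('side','top'): cv2.imwrite(f'pics/{n}5.png',ctrl.snapshot(n))
a=cv2.imread('pics/side5.png')[100:290,180:400];b=cv2.imread('pics/top5.png')[130:300,120:340]
cv2.imwrite('pics/c5.png',np.hstack([cv2.resize(a,(400,345)),cv2.resize(b,(400,345))]))"
```

```text
t 8.97 s,n,h(tip) mm [19.9 -0.9 81.4] rpy [-179.7    0.7 -111.5] F [ 1.8  1.9 -0.2] open 0.0005
delta tool cm [-1.99  0.08 -0.04] world [0.554 0.059 0.43 ]
```

View pics/c5.png

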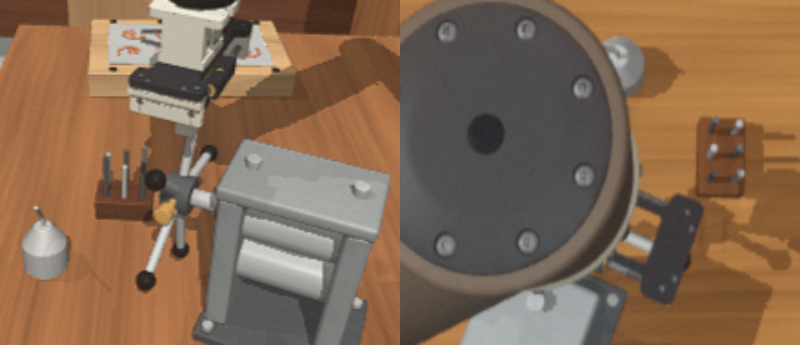

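Emit:
carry_out:
  linear:
    - [0.4,0,0]
    - [0.8,0,0]
    - [1.2,0,0]
    - [1.5,0,0]
    - [1.6,0,0]
    - [1.6,0,0]
  twist: [0,0,0,0,0,0]

```text
clock: 9.57
tool_pos: [0.542, 0.0249, 0.4293]
orientation: [-179.7, 0.6, -111.5]
force: [1.8, 1.9, -0.4]
opening: 0.0003
```

Emit:
carry_out:
  linear:
    - [-0.5,0,0]
    - [-1,0,0]
    - [-1.2,0,-1]
    - [-1.2,0,-3]
    - [-1.2,0,-5]
    - [-1.2,0,-6.5]
    - [-1.2,0,-7]
    - [-1.2,0,-7]
  twist: [0,0,0,0,0,0,0,0]

```text
clock: 10.23
tool_pos: [0.5459, 0.0356, 0.5012]
orientation: [-179.6, 0.7, -111.5]
force: [0.5, -0.6, 0.5]
opening: 0.0005
```

```bash
cat >> h.py <<'E'
def alpha(u,v,n='side'):
    e,d=ray(n,u,v); p=e+d*(N@(AX-e))/(N@d)-AX
    return np.degrees(np.arctan2(p@U,p[2])).round(1), (np.linalg.norm(p)*1e3).round(1)
def balls(i,x0=225,y0=130,x1=330,y1=280):
    m=(i[y0:y1,x0:x1].max(2)<60).astype(np.uint8)
    k,l,s,c=cv2.connectedComponentsWithStats(m)
    for j in range(1,k):
        if s[j,4]>12:
            uv=s[j,:2]+s[j,2:4]/2-.5+[x0,y0]; print(uv,s[j,2:],*alpha(*uv))
E
python3 -c "
from h import *
go(-140,0,148)
i=ctrl.snapshot('side'); cv2.imwrite('pics/side6.png',i); balls(i)
cv2.imwrite('pics/c6.png',cv2.resize(i[100:290,180:400],None,fx=3,fy=3))"
```

```text
t 10.23 s,n,h(tip) mm [ 24.7  -0.6 153.2] rpy [-179.6    0.7 -111.5] F [ 0.5 -0.6  0.5] open 0.0005
delta tool cm [-16.46   0.05   0.72] world [0.606 0.189 0.496]
[291.5 154.5] [10 10 77] 31.6 118.8
[268.  190.5] [ 11  12 100] -39.2 123.8
[293.5 190. ] [ 8  9 29] 104.5 114.7
[276.5 243. ] [ 8  7 39] 178.8 118.7
[258.5 251. ] [10 11 84] -106.2 121.9
```

View pics/c6.png

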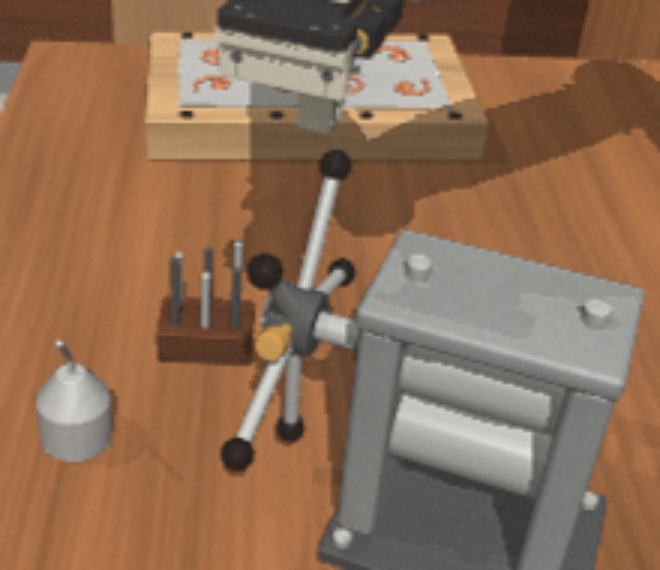

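Emit:
carry_out:
  linear:
    - [-0.8,0,0]
    - [-2.5,0,0]
    - [-5,0,0]
    - [-7.5,0,0]
    - [-10,0,0]
    - [-12,0,0]
    - [-13.5,0,0]
    - [-14.4,0,0]
    - [-14.6,0,0]
    - [-14.6,0,0]
  twist: [0,0,0,0,0,0,0,0,0,0]

```text
clock: 11.12
tool_pos: [0.5992, 0.1719, 0.5009]
orientation: [-179.7, 0.6, -111.4]
force: [0.2, -0.2, -0.2]
opening: 0.0004
```

Emit:
carry_out:
  linear:
    - [0,0,1]
    - [0,0,3]
    - [0,0,5]
    - [0,0,7]
    - [0,0,8]
    - [0,0,8.6]
    - [0,0,8.6]
    - [0,0,8.6]
  twist: [0,0,0,0,0,0,0,0]

```text
clock: 11.78
tool_pos: [0.6001, 0.1722, 0.4157]
orientation: [-179.6, 0.6, -111.4]
force: [0.7, 0.5, 0.3]
opening: 0.0003
```

```bash
python3 -c "
from h import *
go(-60,0,82)"
```

```text
t 11.78 s,n,h(tip) mm [-122.3   -1.    67.7] rpy [-179.6    0.6 -111.4] F [0.7 0.5 0.3] open 0.0003
delta tool cm [ 6.21  0.1  -1.5 ] world [0.576 0.115 0.43 ]
```

Emit:
carry_out:
  linear:
    - [0.4,0,0]
    - [0.8,0,0]
    - [1.2,0,0]
    - [1.6,0,0]
    - [2.0,0,0]
    - [2.4,0,-0.2]
    - [2.8,0,-0.5]
    - [3.2,0,-0.8]
    - [3.6,0,-1.1]
    - [4.0,0,-1.4]
    - [4.4,0,-1.6]
    - [4.4,0,-1.6]
  twist: [0,0,0,0,0,0,0,0,0,0,0,0]

```text
clock: 12.78
tool_pos: [0.5837, 0.1305, 0.4321]
orientation: [-179.6, 0.7, -111.5]
force: [0.5, 1.9, 2.1]
opening: 0.0002
```

Emit:
carry_out:
  linear:
    - [0.4,0,0]
    - [0.8,0,0]
    - [1.2,0,0]
    - [1.6,0,0]
    - [2.0,0,0]
    - [2.4,0,0]
    - [2.8,0,0]
    - [3.2,0,0]
    - [3.6,0,0]
    - [4.0,0,0]
    - [4.2,0,0]
    - [4.2,0,0]
  twist: [0,0,0,0,0,0,0,0,0,0,0,0]

```text
clock: 13.78
tool_pos: [0.5679, 0.0907, 0.4313]
orientation: [-179.6, 0.6, -111.5]
force: [0.7, 1.0, 0.6]
opening: 0.0007
```

```bash
python3 -c "
from h import *
go(30,0,83)
i=ctrl.snapshot('side'); cv2.imwrite('pics/side7.png',i); balls(i)
cv2.imwrite('pics/c7.png',cv2.resize(i[100:290,180:400],None,fx=3,fy=3))"
```

```text
t 13.78 s,n,h(tip) mm [-34.7  -0.9  83.3] rpy [-179.6    0.6 -111.5] F [0.7 1.  0.6] open 0.0007
delta tool cm [ 6.47  0.09 -0.04] world [0.543 0.031 0.431]
[288. 150.] [ 27  41 315] 14.2 132.2
[261.5 163. ] [ 46  13 160] -33.1 215.8
[258.  199.5] [ 3 20 37] -49.6 169.0
[286.5 217. ] [ 8  9 42] 141.1 111.7
[259. 226.] [11 11 93] -72.6 125.0
[266. 256.] [ 9  9 63] -144.0 117.8
```

View pics/c7.png

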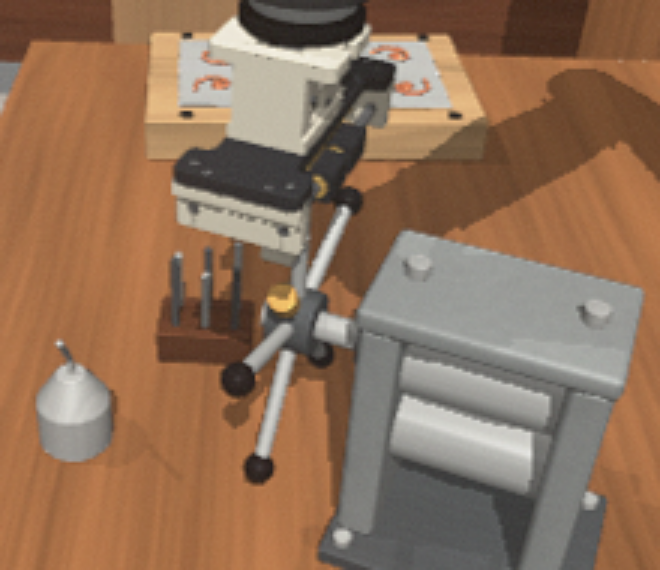

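Emit:
carry_out:
  linear:
    - [0.4,0,0]
    - [0.8,0,0]
    - [1.2,0,0]
    - [1.6,0,0]
    - [2.0,0,0]
    - [2.4,0,0]
    - [2.8,0,0]
    - [3.2,0,0]
    - [3.6,0,0]
    - [4.0,0,0]
    - [4.2,0,0]
    - [4.2,0,0]
  twist: [0,0,0,0,0,0,0,0,0,0,0,0]

```text
clock: 14.83
tool_pos: [0.5522, 0.0512, 0.4306]
orientation: [-179.7, 0.6, -111.5]
force: [0.1, -0.1, 0.2]
opening: 0.0001
```

Emit:
carry_out:
  linear:
    - [0.4,0,0]
    - [0.8,0,0]
    - [1.2,0,0]
    - [1.6,0,0]
    - [2.0,0,0]
    - [2.4,0,0]
    - [2.7,0,0]
    - [3.0,0,0]
    - [3.2,0,0]
    - [3.2,0,0]
    - [3.2,0,0]
  twist: [0,0,0,0,0,0,0,0,0,0,0]

```text
clock: 15.75
tool_pos: [0.5404, 0.0211, 0.4303]
orientation: [-179.7, 0.5, -111.5]
force: [-0.1, 0.6, 1.1]
opening: 0.0003
```

```bash
python3 -c "
from h import *
go(42,0,83)
i=ctrl.snapshot('side'); cv2.imwrite('pics/side8.png',i); balls(i)
cv2.imwrite('pics/c8.png',cv2.resize(i[100:290,180:400],None,fx=3,fy=3))"
```

```text
t 15.75 s,n,h(tip) mm [40.2 -0.8 82.3] rpy [-179.7    0.5 -111.5] F [-0.1  0.6  1.1] open 0.0003
delta tool cm [ 0.18  0.08 -0.07] world [0.539 0.02  0.431]
[283.5 139.5] [ 56  20 288] -1.4 170.8
[268.5 188.5] [ 12  12 102] -37.5 125.0
[293.5 191.5] [ 8  8 29] 107.1 117.8
[276.  243.5] [ 9  8 40] -179.4 117.0
[258.5 250. ] [10 11 84] -104.7 121.3
```

View pics/c8.png

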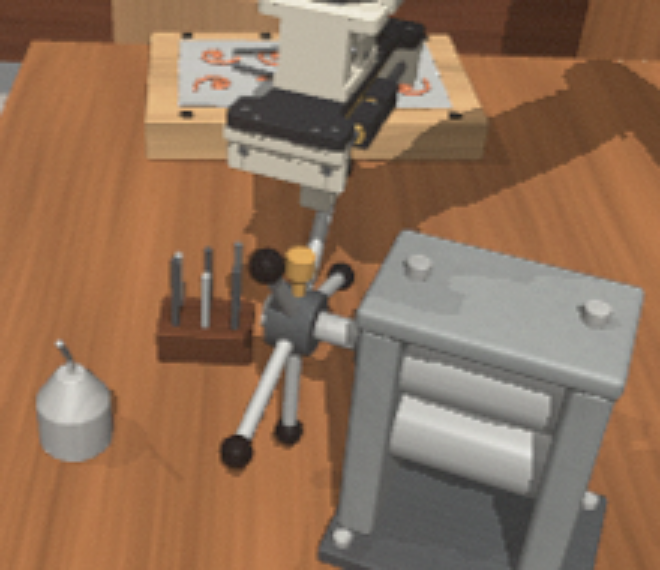

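Emit:
carry_out:
  linear:
    - [-0.4,0,0]
    - [-0.8,0,0]
    - [-1.2,0,-0.3]
    - [-1.2,0,-2]
    - [-1.2,0,-4.5]
    - [-1.2,0,-7]
    - [-1.2,0,-8]
    - [-1.2,0,-8]
  twist: [0,0,0,0,0,0,0,0]

```text
clock: 16.47
tool_pos: [0.5446, 0.0321, 0.5135]
orientation: [-179.5, 0.7, -111.5]
force: [-0.3, -0.3, -0.7]
opening: 0.0002
```

Emit:
carry_out:
  linear:
    - [-1,0,0]
    - [-3.5,0,0]
    - [-7,0,0]
    - [-10.5,0,0]
    - [-14,0,0]
    - [-17.5,0,0]
    - [-21,0,0]
    - [-24,0,0]
    - [-26,0,0]
    - [-27,0,0]
    - [-27,0,0]
    - [-27,0,0]
  twist: [0,0,0,0,0,0,0,0,0,0,0,0]

```text
clock: 17.47
tool_pos: [0.6435, 0.2839, 0.5151]
orientation: [-179.5, 0.5, -111.5]
force: [0.0, -0.2, -0.1]
opening: 0.0003
```

```bash
python3 -c "
from h import *
st()
i=ctrl.snapshot('side'); cv2.imwrite('pics/side9.png',i); balls(i)
j=ctrl.snapshot('top'); cv2.imwrite('pics/top9.png',j)
cv2.imwrite('pics/c9.png',np.hstack([cv2.resize(i[130:290,180:360],(400,356)),cv2.resize(j[130:300,120:340],(400,356))]))"
```

```text
t 17.47 s,n,h(tip) mm [-242.    -0.4  167.1] rpy [-179.5    0.5 -111.5] F [ 0.  -0.2 -0.1] open 0.0003
[251.  172.5] [ 53  86 948] -40.8 248.5
[231. 144.] [ 5  9 25] -40.1 357.8
[292. 155.] [ 9  9 68] 34.4 118.2
[268.5 188.5] [ 12  12 107] -37.5 125.0
[293.5 192. ] [ 8  9 38] 107.9 118.8
[258.  197.5] [ 3 14 29] -48.5 172.3
[276.  243.5] [ 9  8 41] -179.4 117.0
[258.5 250. ] [10 11 84] -104.7 121.3
```

View pics/c9.png

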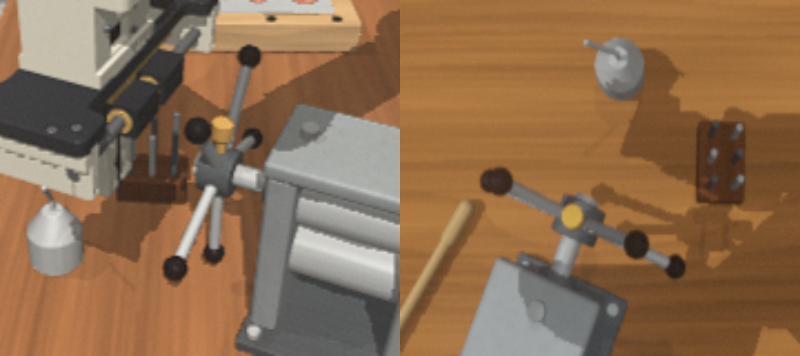

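```bash
python3 -c "
from h import *
for a,b in (((292,155),(249.8,246.5)),((293.5,192),(271.3,257.5))):
    p,g=tri(ray('side',*a),ray('top',*b)); d=p-AX; print(np.degrees(np.arctan2(d@U,d[2])),np.linalg.norm(d),g)
i=cv2.imread('pics/top0.png').astype(int);j=cv2.imread('pics/top9.png').astype(int)
for n,(x0,y0,x1,y1) in dict(can=(220,145,258,180),stand=(282,186,314,230),ham=(94,222,162,314)).items():
    sh=cv2.phaseCorrelate(i[y0:y1,x0:x1].mean(2),j[y0:y1,x0:x1].mean(2)); print(n,sh)
"
```

```text
35.161648149225115 0.11828434755610041 1.2373774045883182e-05
107.8156256358603 0.11857588048807481 0.0006770591703532024
can ((-0.015501151747834285, 0.2041319383432061), 1.0037850363841025)
stand ((0.19893200183922666, 0.4623599493782642), 0.8232315642582263)
ham ((-0.007246224749131613, 0.04487679470341277), 0.9950070897551919)
```

The cup is within about 1° of upright, the loose items haven't moved, and the arm is clear.

```bash
python3 -c "
from plant import ctrl
print(ctrl.close_job())"
```

```text
the job is handed in; nothing more can be done
None
```

The oil cup on the star wheel now points straight up to within about 1°, against the 7° allowed. I handed the job in at about 17.6 s; no verdict is reported.

I kept the fingers closed and pushed two spokes in turn towards the mill's −x, about 157° in all. The first try at the first spoke had the fingertips too high. They rode up on the ball with about 19 N on the wrist, below the 35 N limit, so I backed off, went lower and repeated it. After that the wrist force stayed under about 8 N at every reading.

**Wheel angle:** after letting go, the two-view check put two spokes at 35.2° and 107.8°, where 36° and 108° are ideal. The side view alone gave 34° to 39° per spoke, averaging 36.1°, so single readings scatter by about 3°. The wheel looked the same in the pictures before and after release.

**Loose items:** comparing the first and last top views, the oil can, punch stand and hammer had shifted by less than 1 pixel. The stand's match was weaker because a shadow fell on it.

**Arm:** at the end it was clear of everything and the wrist force was about zero.

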